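Heft the tablet tins and hold up the full one

ROBOT

A 6-joint arm with a two-finger parallel gripper is mounted at the origin on a cart in front of the work surface, level with it; the furniture and walls round the work are solid. World frame = base frame: x ahead of the robot, y to its left, z up, the work surface at z = 0. Lengths are in m, angles in rad, forces in N, time in s.
With the tool pointing down it reaches from about 0.35 to 0.775 m from the base axis. Payload 7.3 kg.
Tool frame: the origin (TCP) lies on the mounting face of the last link; the fingertips stand 178 mm ahead of it and the grasp point (between the pads) lies 159 mm ahead of it (robot.tcp_to_tips is the distance from the TCP to the fingertips, in m); z points along the fingers, y is the direction in which the jaws open and shut (so a half turn about z gives the same grasp; the last joint's range is limited). The gripper opens to 92 mm and grips with 3 to 60 N. Pads are 19 mm wide; open, the fingers measure 130 mm over their backs; the gripper's body (75 mm by 190 mm) begins 47 mm behind the grasp point.
Start: joints at [1.194, 0.342, 1.524, -0, 1.275, -0.146], TCP at [0.12, 0.511, 0.405] pointing down, gripper open.
Joint ranges: [-2.53, 2.53], [-0.77, 2.02], [0.04, 2.7], [-1, 4.14], [0.28, 2.66], [-3.11, 3.11]. Speed limits (rad/s): [2.57, 2.57, 3.14, 3.14, 3.14, 3.14].

INTERFACE

Orientations are given as [roll, pitch, yaw] about the fixed x, y, z axes, in that order (R = Rz(yaw) Ry(pitch) Rx(roll)).
In Python, from cell import robot, viewer gives the robot as it stands.
- The arm moves only by the shell command python3 -m creep 'ROWS' [OPENING] [FORCE]. ROWS is JSON, a list that holds one entry, the list of rows, each a list of 6 numbers: the shift along the world's x, y, z in mm, then the turn, a rotation vector about the world's x, y, z in degrees. A call has 1 to 5 rows; each row shifts and turns the pose as measured when the row begins; what a row does not reach is not made up. A row lasts 1/12 s, in which the tool goes at most 41.7 mm and 7.16 degrees, less where a joint would pass 70% of its speed; a pose out of reach is approached as far as the arm can. A call with a gripper value outside its range is refused whole. OPENING is the closure, from -1 (fully open) to 1 (shut), set as the call begins (- or left out, the last holds). The fingers move at their own pace and stop on an object; FORCE is the grip in N (left out, the last holds). Time passes only in rows, so rows that do not move let the fingers close. It gives the time, the measured TCP pose, the force and the opening at its end, in the units of the state.
- robot.observe(): the state, without advancing time (a new reading comes with each control period).
- viewer.read_camera(name): name is "scene" or "top" or "wrist"; returns the picture (400x640x3 uint8, blue, green, red); there is no depth.
- viewer.camera_model(name): a dict with "fx", "fy", "cx", "cy" (pixels), "pose" (4x4, takes a point from camera to world coordinates); the wrist camera has in their place "mount" (4x4, takes a point from camera to tool coordinates, whose origin is the TCP and whose axes are the flange's). Camera axes: x right, y up, looking along -z (the intrinsics and any distortion apply to the point x, -y, -z); pixel columns grow to the right and rows downward; lengths in m; the calibration is good to about 2 mm. A picture is of the moment at which its call begins: read the wrist's pose just before it. camera_model takes no time and is no camera call.
- robot.hand_in(): hands the job in, once; it reports no verdict.
The state is a dict: "time": time; "qpos": joint angles; "qvel": joint speeds; "joint_efforts": joint torques, N m; "tool_pos": TCP position; "tool_rot": TCP orientation; "contact_force": force on the tool from outside, world axes, zero at the start; "torque": the same for the moment, N m; "opening": finger opening in m.
Only numpy, scipy, OpenCV 4.12 (cv2) and the standard library are available. Lean on these libraries where they do the work, as an engineer would, in place of code of your own. Each camera call takes 0.05 s, during which the arm holds its last target. There are 200 camera calls.

TASK

Three identical closed tins of washing tablets stand in the wells of the bamboo rack; one is full, the other two are part used, and only their weight tells which. Work along the rack from the left-hand end to the right-hand one, so that none is missed: lift each tin straight up clear of the rack to feel its weight and, unless it is the last and the heaviest, lower it back fully home in its own well, always upright and never dropped. Finish holding the heaviest tin up, upright and still, its underside at least 15 cm above the counter, without putting it down or letting go, the two lighter ones standing in their wells and everything else on the counter left alone.

Things in the scene. Friction and masses are not known exactly. Their poses are not given: they have to be found in the camera images.
- rack: bamboo rack, fixed to the counter: 104 mm deep (its x), 300 mm long (its y), 52 mm high at the end cheeks, yaw -0.7 to -0.3 rad. Origin at the centre of its underside, x away from the robot, y toward its left-hand end, z up. Base board 10 mm thick; the holed board lies from 34 to 44 mm above the counter. Three wells in a row along y, 95 mm between centres.
- well_left (a point): centre of the left-hand well (as the robot sees it), on the base board, 10 mm above the counter; axes as the rack's. The hole in the upper board is 64 mm wide, so a tin has 2 mm play all round; its mouth edge is broken
- well_middle (a point): the same for the middle well
- well_right (a point): the same for the right-hand well
- tin_a: closed tin with a fixed press lid, blue with a white band and bright metal rims, a plain upright cylinder 60 mm across, 125 mm high; origin at the centre of its underside, z up its axis, yaw meaningless. Seated, its underside is 10 mm and its top 135 mm above the counter; the upper 91 mm show above the rack: grip it there, from above, across the body (40 N is plenty)
- tin_b: looks and measures exactly like tin_a. Which tin stands in which well changes at random. Each weighs between 0.11 and 0.61 kg, and the heaviest outweighs the next by at least 0.13 kg
- tin_c: looks and measures exactly like tin_a
- soap_dish: bystander: white soap dish with a pale blue soap, 88x123x27 mm, front left; loose, not part of the job
- stain_gel: bystander: white and blue tube, 156 mm long, lying on the left; loose, not part of the job
- nail_brush: bystander: small purple brush, 86 mm long, 22 mm high, beside the right-hand end of the rack; loose, not part of the job
- scrub_brush: bystander: magenta scrubbing brush, 133 mm long, 53 mm high, behind the rack; loose, not part of the job
- dosing_cup: bystander: empty translucent pinkish dosing cup, 58 mm across and high, in front on the left; loose, not part of the job

How it is judged:
By the outcome, as a careful person would: the job done as asked, in the order asked, and still so for the second after the job is handed in, while the arm keeps its last pose, push and grip.
It also fails if it takes over 61 s, if anything falls off the work surface, if the arm or the gripper's body presses on something with over 40 N, if the wrist force passes 120 N, or if a joint passes its speed limit or range.

## Working session

There is one attempt and no reset: what is moved stays moved. The work goes in short steps, Python scripts to look and compute and a shell command to move; the robot and the scene stay as the last step left them, time stands still between calls to the robot, and variables do not carry over. Pictures are saved under pics/ and viewed, about 8 in all and at most 12, crops included, and the job is handed in when it is done.

```bash
mkdir -p pics; python3 - <<'E'
from cell import robot, viewer
import cv2
for n in ("top","scene"):
    cv2.imwrite(f"pics/{n}0.png",viewer.read_camera(n))
    m=viewer.camera_model(n);print(n,{k:(v if k!='pose' else v) for k,v in m.items()})
print(viewer.camera_model("wrist"))
print(robot.observe())
E
```

```text
top {'fx': 376.5569904066706, 'fy': 376.5569904066706, 'cx': 319.78878399461337, 'cy': 202.1318992205907, 'pose': array([[-0.03005039,  0.99702617, -0.07096337,  0.43495931],
       [-0.99950083, -0.02928065,  0.01186277,  0.3211406 ],
       [ 0.00974963,  0.07128442,  0.99740838,  0.89883027],
       [ 0.        ,  0.        ,  0.        ,  1.        ]])}
scene {'fx': 394.0080754768359, 'fy': 394.0080754768359, 'cx': 315.98271598640736, 'cy': 195.60046888126135, 'pose': array([[ 0.77608171,  0.41500555, -0.47483425,  0.04951651],
       [-0.63058647,  0.5016025 , -0.59224626, -0.2367375 ],
       [-0.00760744,  0.75905555,  0.65098142,  0.64961651],
       [ 0.        ,  0.        ,  0.        ,  1.        ]])}
{'fx': 353.40280198775304, 'fy': 353.40280198775304, 'cx': 317.57707603229363, 'cy': 200.02185860874596, 'mount': array([[-1.19114496e-04,  9.66199419e-01,  2.57795789e-01,
         6.94165764e-02],
       [ 9.99999898e-01,  2.77619232e-06,  4.51644801e-04,
         6.42471152e-04],
       [ 4.35663253e-04,  2.57795817e-01, -9.66199321e-01,
         1.96886798e-02],
       [ 0.00000000e+00,  0.00000000e+00,  0.00000000e+00,
         1.00000000e+00]])}
{'time': 0.1, 'qpos': array([ 1.19402380e+00,  3.42630787e-01,  1.52491159e+00,  3.95458614e-06,
        1.27539712e+00, -1.46007661e-01]), 'qvel': array([ 0.00069396, -0.00204216, -0.00192747,  0.00270349, -0.00062721,
        0.00147957]), 'joint_efforts': array([ 8.35547453e-04, -4.32009673e+01, -2.44692886e+01,  7.18921423e-02,
        5.26627118e-02, -4.82736334e-05]), 'tool_pos': array([0.12001598, 0.510974  , 0.40412931]), 'tool_rot': array([-3.14026069e+00, -1.99692515e-04,  2.91082650e+00]), 'contact_force': array([-0.10448009,  0.25255703, -0.03461829]), 'torque': array([ 0.00845716,  0.00826055, -0.02089259]), 'opening': 0.09184168045990289}
```

View pics/top0.png

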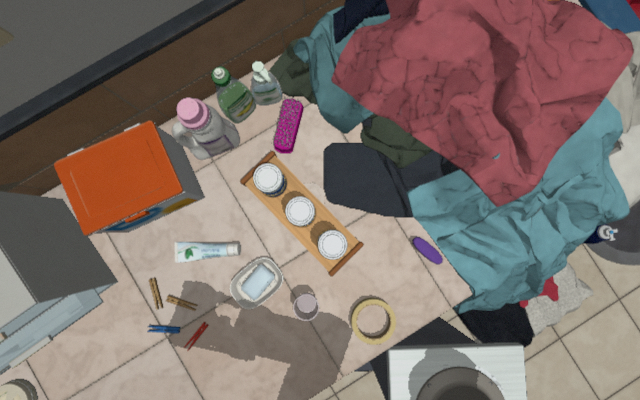

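View pics/scene0.png

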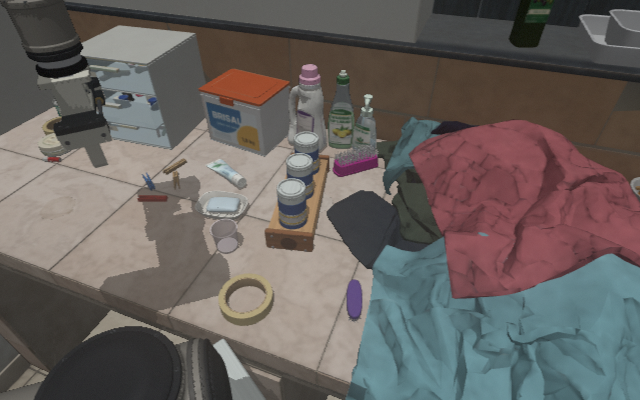

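The top view shows the tins' lids near (269,179), (300,211) and (333,244), with the rack running from (258,168) to (345,258). Next I'll crop closer and measure.

```bash
cat > h.py <<'E'
import numpy as np
from cell import robot, viewer
def ray(n,u,v,z):
    m=viewer.camera_model(n);P=m["pose"]
    d=P[:3,:3]@np.array([(u-m["cx"])/m["fx"],-(v-m["cy"])/m["fy"],-1]);o=P[:3,3]
    return o+d*(z-o[2])/d[2]
def proj(n,p):
    m=viewer.camera_model(n);P=m["pose"];c=P[:3,:3].T@(np.array(p)-P[:3,3])
    return m["cx"]-m["fx"]*c[0]/c[2], m["cy"]+m["fy"]*c[1]/c[2]
E
python3 - <<'E'
from h import *
import cv2
P=[ray("top",u,v,.135) for u,v in((269,179),(300,211),(333,244))]
for p in P: print(p, np.hypot(*p[:2]))
d=P[0]-P[2];print(np.linalg.norm(d)/2,np.arctan2(-d[0],d[1]))
i=cv2.imread("pics/top0.png")[145:280,230:370];cv2.imwrite("pics/topc.png",cv2.resize(i,None,fx=4.4,fy=4.4,interpolation=cv2.INTER_CUBIC))
E
```

```text
[0.53963372 0.4142034  0.135     ] 0.6802712753611976
[0.47244946 0.35273953 0.135     ] 0.5896046659905848
[0.40383819 0.28794688 0.135     ] 0.4959825505142377
0.09271075231374053 -0.8217832986719558
```

View pics/topc.png

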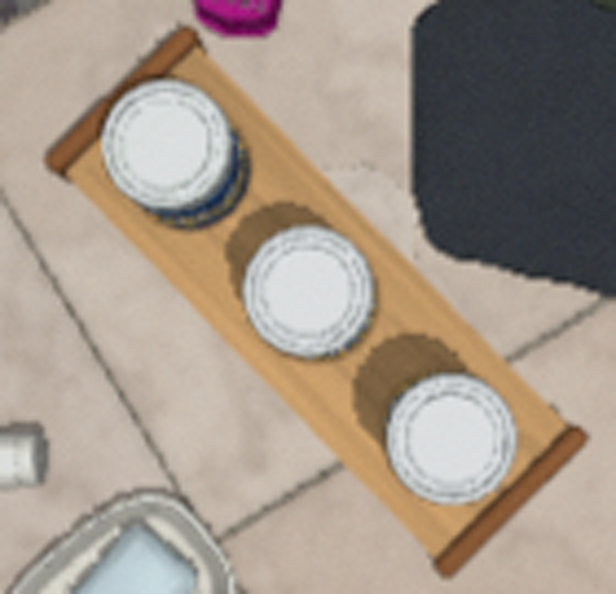

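```bash
python3 - <<'E'
from h import *
import cv2
P=[ray("top",u/4.4+230-.4,v/4.4+145-.4,.135) for u,v in((166,145),(309,291),(451,438))]
print(np.round(P,4));d=P[0]-P[2];print(np.linalg.norm(d)/2,np.arctan2(-d[0],d[1]))
C=[ray("top",u/4.4+230-.4,v/4.4+145-.4,.052) for u,v in((48,162),(190,28),(585,434),(446,576))]
print(np.round(C,4),np.mean(C,0))
for a,b in((0,1),(2,3),(0,3),(1,2)):
    d=C[b]-C[a];print(a,b,np.linalg.norm(d),np.arctan2(d[1],d[0]))
for p in P: print(proj("scene",p),proj("scene",p-[0,0,.125]))
print("dishes", proj("scene",ray("top",427,250,.011)),proj("top",[0,0,0]))
i=cv2.imread("pics/scene0.png")[120:255,255:335];cv2.imwrite("pics/scc.png",cv2.resize(i,None,fx=4.4,fy=4.4,interpolation=cv2.INTER_CUBIC))
E
```

```text
[[0.5427 0.4176 0.135 ]
 [0.473  0.3531 0.135 ]
 [0.4036 0.2898 0.135 ]]
0.09444009357082037 -0.8277974438559247
[[0.5474 0.4887 0.052 ]
 [0.6149 0.4144 0.052 ]
 [0.4001 0.2181 0.052 ]
 [0.3309 0.2911 0.052 ]] [0.47334134 0.35308266 0.052     ]
0 1 0.10041775797273474 -0.8323736532887366
2 3 0.10063398815084337 2.3293497469787283
0 3 0.2930322577048545 -2.401811387396897
1 2 0.29100689290575665 -2.4011289568487357
(np.float64(305.3083201669159), np.float64(137.01768640517486)) (np.float64(306.5060155401877), np.float64(177.62356599534542))
(np.float64(298.4676622781846), np.float64(159.56614210605738)) (np.float64(300.329440253317), np.float64(201.26814281076472))
(np.float64(290.2156372089917), np.float64(185.72629327700332)) (np.float64(292.9728799999638), np.float64(228.3306615960416))
dishes (np.float64(353.50636611812547), np.float64(300.0219644512016)) (np.float64(460.67115130363015), np.float64(413.63025600973685))
```

View pics/scc.png

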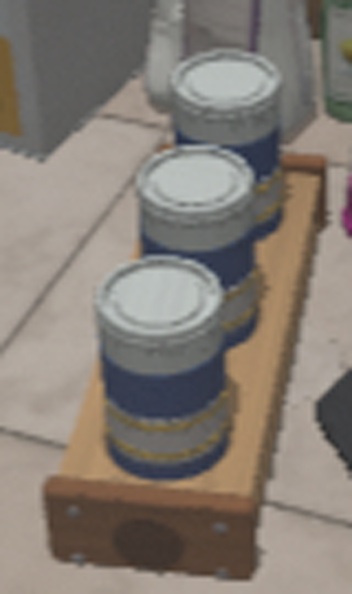

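The scene view agrees with the top view to within about 1.5 px. Lid centres read at (307,138), (300,161) and (291,187). The measured yaw is about -0.83, outside the stated -0.7 to -0.3, but three edges and both cameras support it. Jaws across the row (tool yaw ≈ 3.886) keep the fingers clear of the neighbouring tins.

```bash
python3 -m creep '[[[38,-8.5,0,0,0,7],[38,-8.5,0,0,0,7],[38,-8.5,0,0,0,7],[38,-8.5,0,0,0,7],[38,-8.5,0,0,0,7]]]' -1 40; python3 -m creep '[[[38,-8.5,0,0,0,7],[38,-8.5,0,0,0,7],[38,-8.5,0,0,0,7],[38,-8.5,0,0,0,0],[38,-8.5,0,0,0,0]]]'
```

```text
time: 0.52
tool_pos: [0.2996, 0.4703, 0.4027]
tool_rot: [-3.138, -0.005, -2.775]
contact_force: [0.1, 0.5, 0.9]
opening: 0.092
time: 0.93
tool_pos: [0.4968, 0.4242, 0.4006]
tool_rot: [-3.139, -0.01, -2.396]
contact_force: [0.4, 1.1, 1.0]
opening: 0.092
```

```bash
cat >> h.py <<'E'
from scipy.spatial.transform import Rotation as Ro
YAW=-0.828
def delta(p):
    s=robot.observe();R=Ro.from_euler("xyz",s["tool_rot"]);T=Ro.from_euler("xyz",[np.pi,0,YAW-np.pi/2])
    print("mm",np.round((np.array(p)-s["tool_pos"])*1e3,1),"deg",np.round(np.degrees((T*R.inv()).as_rotvec()),2))
def wproj(pts,s):
    m=viewer.camera_model("wrist");P=np.eye(4);P[:3,:3]=Ro.from_euler("xyz",s["tool_rot"]).as_matrix();P[:3,3]=s["tool_pos"];P=P@m["mount"]
    m=dict(m,pose=P);c=(np.array(pts)-P[:3,3])@P[:3,:3]
    return np.c_[m["cx"]-m["fx"]*c[:,0]/c[:,2], m["cy"]+m["fy"]*c[:,1]/c[:,2]],m
E
python3 -m creep '[[[23,-3.5,0,0,0,0],[23,-3.5,0,0,0,0],[0,0,0,0,0,0],[0,0,0,0,0,0]]]'; python3 - <<'E'
from h import *
import cv2
s=robot.observe();i=viewer.read_camera("wrist");cv2.imwrite("pics/w0.png",i)
th=np.linspace(0,6.28,60)
for c in ((.5427,.4176),(.473,.3531),(.4036,.2898)):
    q,_=wproj([[c[0]+.03*np.cos(t),c[1]+.03*np.sin(t),.135] for t in th],s)
    print(wproj([[*c,.135]],s)[0])
    cv2.polylines(i,[q.round().astype(int)],True,(0,0,255),1)
cv2.imwrite("pics/w0o.png",i)
delta([.5427,.4176,.264])
E
```

```text
time: 1.27
tool_pos: [0.5533, 0.4115, 0.3956]
tool_rot: [-3.138, -0.014, -2.405]
contact_force: [0.6, -0.5, 0.0]
opening: 0.0915
[[334.64257348 206.22647304]]
[[334.86840594  63.6835415 ]]
[[ 336.31273609 -109.07703025]]
mm [ -10.4    6.2 -131.4] deg [ 0.74 -0.46  0.35]
```

View pics/w0o.png

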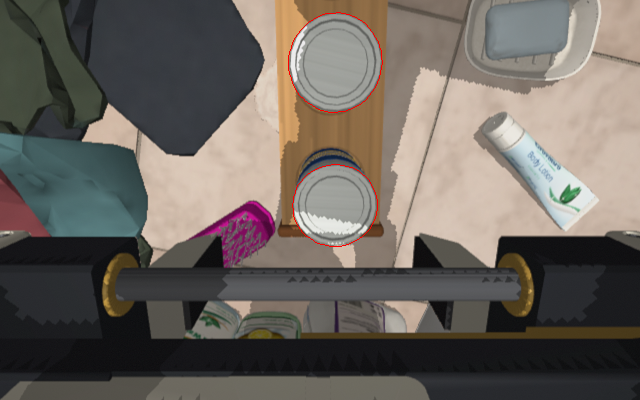

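The wrist view's predicted circles (red) fall on both lids, at (335,206) and (335,64), to about 1 px, so position and yaw are confirmed. Correcting position and tilt, then descending.

```bash
python3 -m creep '[[[-10,6,0,0.7,-0.4,0.3],[0,0,0,0,0,0],[0,0,-30,0,0,0],[0,0,-30,0,0,0],[0,0,0,0,0,0]]]'; python3 -c "
from h import *
delta([.5427,.4176,.264])"
```

```text
time: 1.73
tool_pos: [0.5359, 0.4212, 0.3372]
tool_rot: [3.14, 0.005, -2.393]
contact_force: [-1.1, 0.6, -1.0]
opening: 0.0917
mm [  6.8  -3.6 -73.2] deg [-0.24  0.15 -0.36]
```

```bash
python3 -m creep '[[[4,-2,0,-0.1,0.1,-0.2],[0,0,0,0,0,0],[0,0,0,0,0,0]]]'; python3 -c "
from h import *
delta([.5427,.4176,.264])"
```

```text
time: 1.98
tool_pos: [0.5378, 0.421, 0.3407]
tool_rot: [3.14, 0.004, -2.392]
contact_force: [-0.0, 0.0, -0.0]
opening: 0.0918
mm [  4.9  -3.4 -76.7] deg [-0.19  0.11 -0.36]
```

```bash
python3 -m creep '[[[5,-3.5,0,-0.2,0.1,-0.4],[2,-1.5,-20,0,0,0],[0,0,-20,0,0,0],[0,0,0,0,0,0],[0,0,0,0,0,0]]]'; python3 -c "
from h import *
delta([.5427,.4176,.264])"
```

```text
time: 2.4
tool_pos: [0.5473, 0.4159, 0.3091]
tool_rot: [-3.138, 0.014, -2.401]
contact_force: [0.1, -0.4, 0.6]
opening: 0.0918
mm [ -4.6   1.7 -45.1] deg [-0.38  0.75  0.12]
```

```bash
python3 -m creep '[[[-3,1,-15,-0.3,0.5,0.1],[-1,0.5,-15,0,0.2,0],[0,0,-10,0,0,0],[0,0,0,0,0,0],[0,0,0,0,0,0]]]'; python3 -c "
from h import *
delta([.5427,.4176,.264])"
```

```text
time: 2.82
tool_pos: [0.5441, 0.4177, 0.2714]
tool_rot: [-3.141, 0.007, -2.4]
contact_force: [0.2, 0.4, -0.1]
opening: 0.0918
mm [-1.4 -0.1 -7.4] deg [-0.23  0.33  0.06]
```

```bash
python3 -m creep '[[[-1.4,0,-7,-0.2,0.4,0],[0,0,0,0,0,0],[0,0,0,0,0,0],[0,0,0,0,0,0]]]'; python3 -c "
from h import *
delta([.5427,.4176,.264])"; python3 -m creep '[[[0,0,0,0,0,0],[0,0,0,0,0,0],[0,0,0,0,0,0],[0,0,0,0,0,0],[0,0,0,0,0,0]]]' 1 40; python3 -m creep '[[[0,0,0,0,0,0],[0,0,0,0,0,0],[0,0,0,0,0,0],[0,0,0,0,0,0],[0,0,0,0,0,0]]]'; python3 -c "
from h import *
delta([.5427,.4176,.264])"
```

```text
time: 3.15
tool_pos: [0.5429, 0.418, 0.2653]
tool_rot: [3.141, 0.001, -2.4]
contact_force: [0.5, -0.2, 0.0]
opening: 0.0917
mm [-0.2 -0.4 -1.3] deg [-0.07 -0.01  0.05]
time: 3.57
tool_pos: [0.5431, 0.4181, 0.2668]
tool_rot: [3.141, 0.003, -2.4]
contact_force: [0.3, -0.3, 0.5]
opening: 0.063
time: 3.98
tool_pos: [0.5433, 0.418, 0.2669]
tool_rot: [3.141, 0.003, -2.4]
contact_force: [0.0, -0.7, -0.2]
opening: 0.0592
mm [-0.6 -0.4 -2.9] deg [-0.15  0.12  0.07]
```

```bash
python3 -m creep '[[[0,0,8,0,0,0],[0,0,12,0,0,0],[0,0,12,0,0,0],[0,0,12,0,0,0],[0,0,0,0,0,0]]]'; python3 -c "
from h import *
delta([.5433,.418,.3369])"
```

```text
time: 4.4
tool_pos: [0.5431, 0.4176, 0.3113]
tool_rot: [3.14, -0.002, -2.4]
contact_force: [1.0, -1.0, -5.1]
opening: 0.0591
mm [ 0.2  0.4 25.6] deg [ 0.03 -0.13  0.07]
```

```bash
python3 -m creep '[[[0,0.3,12,0,0,0],[0,0,12,0,0,0],[0,0,6,0,0,0],[0,0,0,0,0,0],[0,0,0,0,0,0]]]'; python3 -m creep '[[[0,0,0,0,0,0],[0,0,0,0,0,0],[0,0,0,0,0,0],[0,0,0,0,0,0],[0,0,0,0,0,0]]]';python3 -m creep '[[[0,0,0,0,0,0]]]';python3 -m creep '[[[0,0,0,0,0,0]]]';python3 -m creep '[[[0,0,0,0,0,0]]]'; python3 -c "
from h import *
delta([.5433,.418,.2669])"
```

```text
time: 4.82
tool_pos: [0.5417, 0.4176, 0.3427]
tool_rot: [3.139, -0.006, -2.4]
contact_force: [0.3, 0.6, -6.2]
opening: 0.0591
time: 5.23
tool_pos: [0.5412, 0.4173, 0.3394]
tool_rot: [3.138, -0.012, -2.4]
contact_force: [-0.4, -0.4, -6.4]
opening: 0.0593
time: 5.32
tool_pos: [0.5412, 0.4173, 0.339]
tool_rot: [3.138, -0.012, -2.4]
contact_force: [0.1, -0.4, -6.1]
opening: 0.0594
time: 5.4
tool_pos: [0.5412, 0.4173, 0.3387]
tool_rot: [3.138, -0.013, -2.4]
contact_force: [-0.4, -0.4, -6.3]
opening: 0.0591
time: 5.48
tool_pos: [0.5412, 0.4173, 0.3386]
tool_rot: [3.138, -0.013, -2.4]
contact_force: [-0.7, -0.1, -6.1]
opening: 0.0589
mm [  2.1   0.7 -71.7] deg [ 0.33 -0.71  0.06]
```

```bash
python3 -m creep '[[[2,0.7,0,0.3,-0.7,0],[1,0.3,-3,0.1,-0.3,0],[0,0,-8,0,0,0],[0,0,0,0,0,0]]]'; python3 -c "
from h import *
delta([.5433,.418,.2669])"
```

```text
time: 5.82
tool_pos: [0.5446, 0.4184, 0.3268]
tool_rot: [-3.138, 0.007, -2.4]
contact_force: [-0.8, 0.1, -6.9]
opening: 0.0591
mm [ -1.3  -0.4 -59.9] deg [-0.13  0.44  0.06]
```

```bash
python3 -m creep '[[[-1,-0.3,-6,-0.1,0.35,0],[0,0,-8,0,0,0],[0,0,-8,0,0,0],[0,0,0,0,0,0]]]'; python3 -c "
from h import *
delta([.5433,.418,.2669])"
```

```text
time: 6.15
tool_pos: [0.5432, 0.4179, 0.3016]
tool_rot: [3.142, -0.001, -2.4]
contact_force: [-1.1, -0.1, -6.9]
opening: 0.0593
mm [  0.1   0.1 -34.7] deg [ 0.02 -0.03  0.06]
```

```bash
python3 -m creep '[[[0,0,-8,0,0,0],[0,0,-8,0,0,0],[0,0,0,0,0,0]]]'; python3 -c "
from h import *
delta([.5433,.418,.2669])"
```

```text
time: 6.4
tool_pos: [0.5431, 0.4179, 0.2832]
tool_rot: [3.141, -0.002, -2.4]
contact_force: [-1.4, -0.4, -6.0]
opening: 0.0593
mm [  0.2   0.1 -16.3] deg [ 0.06 -0.08  0.06]
```

```bash
python3 -m creep '[[[0,0,-6,0,0,0],[0,0,-4,0,0,0],[0,0,0,0,0,0]]]'; python3 -c "
from h import *
delta([.5433,.418,.2669])"
```

```text
time: 6.65
tool_pos: [0.5431, 0.4179, 0.2718]
tool_rot: [3.141, -0.002, -2.4]
contact_force: [-0.2, -0.3, -5.8]
opening: 0.0588
mm [ 0.2  0.1 -4.9] deg [ 0.06 -0.09  0.06]
```

```bash
python3 -m creep '[[[0,0,-3,0,0,0],[0,0,-1.5,0,0,0],[0,0,0,0,0,0]]]';python3 -m creep '[[[0,0,-1.5,0,0,0],[0,0,0,0,0,0]]]'
```

```text
time: 6.9
tool_pos: [0.5433, 0.4179, 0.267]
tool_rot: [3.141, -0.001, -2.4]
contact_force: [-0.5, 0.1, -4.9]
opening: 0.0594
time: 7.07
tool_pos: [0.5434, 0.418, 0.2675]
tool_rot: [-3.141, 0.001, -2.4]
contact_force: [-0.4, 0.1, -5.6]
opening: 0.0591
```

```bash
python3 -m creep '[[[0,0,-2,0,0,0],[0,0,-2,0,0,0]]]';python3 -m creep '[[[0,0,-2,0,0,0],[0,0,-2,0,0,0]]]'
```

```text
time: 7.23
tool_pos: [0.5436, 0.4182, 0.2669]
tool_rot: [-3.141, 0.004, -2.4]
contact_force: [-6.2, -4.4, 11.3]
opening: 0.0591
time: 7.4
tool_pos: [0.5432, 0.418, 0.2669]
tool_rot: [-3.14, 0.006, -2.399]
contact_force: [-3.2, -3.5, 6.6]
opening: 0.059
```

Force has gone to +7..11 N with z at 0.2669, exactly the seated reference, so the tin is home. Releasing.

```bash
python3 -m creep '[[[0,0,0,0,0,0],[0,0,0,0,0,0],[0,0,0,0,0,0],[0,0,0,0,0,0],[0,0,0,0,0,0]]]' -1; python3 -m creep '[[[0,0,0,0,0,0],[0,0,0,0,0,0],[0,0,15,0,0,0],[0,0,30,0,0,0],[0,0,30,0,0,0]]]'; python3 -m creep '[[[0,0,5,0,0,0],[0,0,0,0,0,0],[0,0,0,0,0,0]]]'; python3 -c "
from h import *
delta([.473,.3531,.34])"
```

```text
time: 7.82
tool_pos: [0.5443, 0.4187, 0.2706]
tool_rot: [-3.139, 0.015, -2.399]
contact_force: [-0.0, 0.6, -1.5]
opening: 0.0878
time: 8.23
tool_pos: [0.5432, 0.4179, 0.3386]
tool_rot: [3.141, -0.001, -2.4]
contact_force: [0.3, 0.3, 0.4]
opening: 0.0919
time: 8.48
tool_pos: [0.5439, 0.4184, 0.3507]
tool_rot: [-3.139, 0.011, -2.4]
contact_force: [0.4, 0.2, 0.4]
opening: 0.0918
mm [-70.9 -65.3 -10.7] deg [-0.33  0.55  0.04]
```

```bash
python3 -m creep '[[[-23,-21,0,-0.3,0.5,0],[-24,-22,0,0,0,0],[-20,-18,0,0,0,0],[0,0,0,0,0,0],[0,0,0,0,0,0]]]'; python3 - <<'E'
from h import *
import cv2
s=robot.observe();i=viewer.read_camera("wrist")
th=np.linspace(0,6.28,60)
for c in ((.473,.3531),(.4036,.2898)):
    q,_=wproj([[c[0]+.03*np.cos(t),c[1]+.03*np.sin(t),.135] for t in th],s)
    cv2.polylines(i,[q.round().astype(int)],True,(0,0,255),1)
cv2.imwrite("pics/w1.png",i)
delta([.473,.3531,.267])
E
```

```text
time: 8.9
tool_pos: [0.4731, 0.3546, 0.3414]
tool_rot: [3.139, -0.011, -2.399]
contact_force: [0.4, -0.3, -0.0]
opening: 0.0916
mm [ -0.2  -1.7 -74.2] deg [ 0.34 -0.62  0.02]
```

View pics/w1.png

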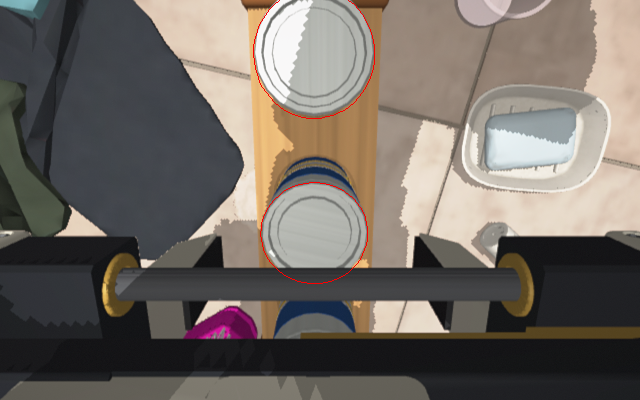

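The middle lid sits at (314,232) and the right lid at (314,55), both on their predicted circles. Descending on the middle tin.

```bash
python3 -m creep '[[[0,-1.7,-5,0.3,-0.6,0],[0,0,-20,0,0,0],[0,0,-20,0,0,0],[0,0,0,0,0,0]]]'; python3 -c "
from h import *
delta([.473,.3531,.267])"
```

```text
time: 9.28
tool_pos: [0.4763, 0.3554, 0.2941]
tool_rot: [-3.14, 0.004, -2.399]
contact_force: [-0.7, -0.4, -0.3]
opening: 0.0919
mm [ -3.3  -2.3 -27.1] deg [-0.12  0.24  0.01]
```

```bash
python3 -m creep '[[[-3,-2,-10,-0.1,0.2,0],[0,0,-13,0,0,0],[0,0,0,0,0,0],[0,0,0,0,0,0]]]'; python3 -c "
from h import *
delta([.473,.3531,.267])"
```

```text
time: 9.62
tool_pos: [0.4751, 0.3549, 0.2695]
tool_rot: [-3.141, 0.001, -2.399]
contact_force: [0.2, -0.3, -0.2]
opening: 0.092
mm [-2.1 -1.8 -2.5] deg [-0.03  0.05 -0.02]
```

```bash
python3 -m creep '[[[-3,-2.5,-3,0,0,0],[0,0,0,0,0,0],[0,0,0,0,0,0]]]'; python3 -m creep '[[[0,0,0,0,0,0],[0,0,0,0,0,0],[0,0,0,0,0,0],[0,0,0,0,0,0],[0,0,0,0,0,0]]]' 1 40; python3 -m creep '[[[0,0,0,0,0,0],[0,0,0,0,0,0],[0,0,0,0,0,0],[0,0,0,0,0,0],[0,0,0,0,0,0]]]'; python3 -c "
from h import *
delta([.473,.3531,.267])"
```

```text
time: 9.87
tool_pos: [0.4725, 0.3526, 0.2679]
tool_rot: [-3.141, 0.003, -2.398]
contact_force: [0.2, 0.7, 0.3]
opening: 0.0918
time: 10.28
tool_pos: [0.4728, 0.3528, 0.2701]
tool_rot: [-3.14, 0.007, -2.398]
contact_force: [-0.6, 0.1, 0.0]
opening: 0.0631
time: 10.7
tool_pos: [0.4728, 0.3528, 0.2702]
tool_rot: [-3.14, 0.007, -2.398]
contact_force: [-0.4, 0.0, 0.9]
opening: 0.0597
mm [ 0.2  0.3 -3.2] deg [-0.21  0.35 -0.03]
```

Seated reference for the middle tin: (0.4728, 0.3528, 0.2702).

```bash
python3 -m creep '[[[0,0,8,0,0,0],[0,0,12,0,0,0],[0,0,12,0,0,0],[0,0,12,0,0,0],[0,0,0,0,0,0]]]';python3 -m creep '[[[0,0,12,0,0,0],[0,0,12,0,0,0],[0,0,6,0,0,0],[0,0,0,0,0,0],[0,0,0,0,0,0]]]'; python3 -m creep '[[[0,0,0,0,0,0],[0,0,0,0,0,0],[0,0,0,0,0,0]]]';python3 -m creep '[[[0,0,0,0,0,0]]]';python3 -m creep '[[[0,0,0,0,0,0]]]'; python3 -c "
from h import *
delta([.4728,.3528,.2702])"
```

```text
time: 11.12
tool_pos: [0.4725, 0.3527, 0.3155]
tool_rot: [-3.141, 0.004, -2.398]
contact_force: [0.8, 0.3, -2.2]
opening: 0.0596
time: 11.53
tool_pos: [0.4717, 0.3523, 0.3453]
tool_rot: [3.142, 0.001, -2.398]
contact_force: [0.5, 0.4, -1.9]
opening: 0.0596
time: 11.78
tool_pos: [0.4714, 0.3521, 0.3432]
tool_rot: [3.141, -0.002, -2.398]
contact_force: [0.5, 0.6, -2.1]
opening: 0.0592
time: 11.87
tool_pos: [0.4714, 0.3521, 0.3426]
tool_rot: [3.141, -0.003, -2.398]
contact_force: [0.1, -0.0, -2.3]
opening: 0.0594
time: 11.95
tool_pos: [0.4713, 0.352, 0.3421]
tool_rot: [3.14, -0.004, -2.398]
contact_force: [0.2, -0.2, -2.4]
opening: 0.0599
mm [  1.5   0.8 -71.9] deg [ 0.1  -0.22 -0.02]
```

Middle ≈ 2.2 N (light). Lowering it back.

```bash
python3 -m creep '[[[1.5,0.8,-5,0.1,-0.2,0],[0.3,0.1,-8,0,0,0],[0,0,-8,0,0,0],[0,0,-8,0,0,0],[0,0,0,0,0,0]]]'; python3 -c "
from h import *
delta([.4728,.3528,.2702])"
```

```text
time: 12.37
tool_pos: [0.4731, 0.3529, 0.3092]
tool_rot: [3.141, -0.001, -2.398]
contact_force: [0.2, -1.0, -2.9]
opening: 0.0595
mm [ -0.3  -0.1 -39. ] deg [ 0.03 -0.06 -0.02]
```

```bash
python3 -m creep '[[[-0.2,0,-8,0,0,0],[0,0,-8,0,0,0],[0,0,-6,0,0,0],[0,0,0,0,0,0]]]'; python3 -c "
from h import *
delta([.4728,.3528,.2702])"
```

```text
time: 12.7
tool_pos: [0.4729, 0.3529, 0.284]
tool_rot: [3.141, -0.002, -2.399]
contact_force: [0.5, 0.2, -2.7]
opening: 0.0596
mm [ -0.1  -0.1 -13.8] deg [ 0.04 -0.1  -0.02]
```

```bash
python3 -m creep '[[[0,0,-5,0,0,0],[0,0,-3,0,0,0],[0,0,0,0,0,0]]]'; python3 -c "
from h import *
delta([.4728,.3528,.2702])"
```

```text
time: 12.95
tool_pos: [0.4729, 0.3529, 0.275]
tool_rot: [3.141, -0.002, -2.398]
contact_force: [0.1, -0.6, -1.7]
opening: 0.0593
mm [-0.1 -0.1 -4.8] deg [ 0.05 -0.1  -0.02]
```

```bash
python3 -m creep '[[[0,0,-3,0,0,0],[0,0,-2,0,0,0]]]';python3 -m creep '[[[0,0,-2,0,0,0],[0,0,-2,0,0,0]]]';python3 -m creep '[[[0,0,-2,0,0,0],[0,0,-2,0,0,0]]]'
```

```text
time: 13.12
tool_pos: [0.4731, 0.353, 0.2702]
tool_rot: [3.141, -0.001, -2.398]
contact_force: [-4.5, -1.4, 15.8]
opening: 0.06
time: 13.28
tool_pos: [0.473, 0.3531, 0.2703]
tool_rot: [-3.141, 0.002, -2.398]
contact_force: [-5.5, -3.2, 13.8]
opening: 0.0594
time: 13.45
tool_pos: [0.4725, 0.3529, 0.2703]
tool_rot: [-3.141, 0.003, -2.398]
contact_force: [-4.3, -2.7, 11.3]
opening: 0.0593
```

Seated at its reference height. Releasing and moving to the right tin.

```bash
python3 -m creep '[[[0,0,0,0,0,0],[0,0,0,0,0,0],[0,0,0,0,0,0],[0,0,0,0,0,0],[0,0,0,0,0,0]]]' -1; python3 -m creep '[[[0,0,0,0,0,0],[0,0,0,0,0,0],[0,0,15,0,0,0],[0,0,30,0,0,0],[0,0,30,0,0,0]]]'; python3 -m creep '[[[0,0,0,0,0,0],[0,0,0,0,0,0],[0,0,0,0,0,0]]]'; python3 -c "
from h import *
delta([.4036,.2898,.267])"
```

```text
time: 13.87
tool_pos: [0.4729, 0.3532, 0.2725]
tool_rot: [-3.14, 0.008, -2.398]
contact_force: [0.7, 0.6, -0.7]
opening: 0.0882
time: 14.28
tool_pos: [0.4715, 0.3522, 0.3414]
tool_rot: [3.14, -0.008, -2.398]
contact_force: [0.8, 0.4, 0.4]
opening: 0.0915
time: 14.53
tool_pos: [0.4725, 0.3528, 0.3478]
tool_rot: [-3.141, 0.003, -2.398]
contact_force: [0.3, -0.1, -0.7]
opening: 0.0917
mm [-68.9 -63.  -80.8] deg [-0.08  0.17 -0.05]
```

```bash
python3 -m creep '[[[-23,-21,0,0,0,0],[-24,-22,0,0,0,0],[-18,-16,0,0,0,0],[0,0,0,0,0,0],[0,0,0,0,0,0]]]'; python3 -c "
from h import *
delta([.4036,.2898,.267])"
```

```text
time: 14.95
tool_pos: [0.4042, 0.2915, 0.3418]
tool_rot: [3.14, -0.005, -2.398]
contact_force: [-0.1, 0.8, 0.3]
opening: 0.0916
mm [ -0.6  -1.7 -74.8] deg [ 0.13 -0.27 -0.07]
```

```bash
python3 -m creep '[[[0,-1.5,-5,0,-0.2,0],[-1,-1,-20,0,0,0],[-1,-1,-20,0,0,0],[0,0,0,0,0,0]]]'; python3 -c "
from h import *
delta([.4036,.2898,.267])"
```

```text
time: 15.28
tool_pos: [0.4043, 0.2891, 0.2941]
tool_rot: [-3.14, 0.001, -2.397]
contact_force: [-1.2, -0.5, -0.7]
opening: 0.0916
mm [ -0.7   0.7 -27.1] deg [ 0.05  0.12 -0.08]
```

```bash
python3 -m creep '[[[-0.7,0.7,-10,0,0.1,0],[0,0,-13,0,0,0],[0,0,-2,0,0,0],[0,0,0,0,0,0],[0,0,0,0,0,0]]]'; python3 -c "
from h import *
delta([.4036,.2898,.267])"; python3 -m creep '[[[0,0,0,0,0,0],[0,0,0,0,0,0],[0,0,0,0,0,0],[0,0,0,0,0,0],[0,0,0,0,0,0]]]' 1 40; python3 -m creep '[[[0,0,0,0,0,0],[0,0,0,0,0,0],[0,0,0,0,0,0],[0,0,0,0,0,0],[0,0,0,0,0,0]]]'; python3 -c "
from h import *
delta([.4036,.2898,.267])"
```

```text
time: 15.7
tool_pos: [0.4067, 0.2919, 0.2678]
tool_rot: [-3.141, -0.0, -2.397]
contact_force: [-0.2, 0.5, 0.5]
opening: 0.0922
mm [-3.1 -2.1 -0.8] deg [ 0.06  0.02 -0.1 ]
time: 16.12
tool_pos: [0.4079, 0.2926, 0.2706]
tool_rot: [-3.139, 0.005, -2.397]
contact_force: [0.8, -0.5, 0.1]
opening: 0.0632
time: 16.53
tool_pos: [0.4077, 0.2926, 0.2708]
tool_rot: [-3.139, 0.005, -2.397]
contact_force: [0.7, 1.0, -1.3]
opening: 0.0591
mm [-4.1 -2.8 -3.8] deg [-0.08  0.3  -0.12]
```

```bash
python3 -m creep '[[[0,0,8,0,0,0],[0,0,12,0,0,0],[0,0,12,0,0,0],[0,0,12,0,0,0],[0,0,0,0,0,0]]]';python3 -m creep '[[[0,0,12,0,0,0],[0,0,12,0,0,0],[0,0,6,0,0,0],[0,0,0,0,0,0],[0,0,0,0,0,0]]]'; python3 -m creep '[[[0,0,0,0,0,0],[0,0,0,0,0,0],[0,0,0,0,0,0]]]';python3 -m creep '[[[0,0,0,0,0,0]]]';python3 -m creep '[[[0,0,0,0,0,0]]]'; python3 -c "
from h import *
delta([.4077,.2926,.2708])"
```

```text
time: 16.95
tool_pos: [0.4073, 0.2922, 0.3162]
tool_rot: [-3.14, 0.001, -2.397]
contact_force: [1.1, 0.8, -2.9]
opening: 0.0588
time: 17.37
tool_pos: [0.4063, 0.2916, 0.3459]
tool_rot: [-3.141, -0.003, -2.397]
contact_force: [0.1, -0.1, -3.9]
opening: 0.059
time: 17.62
tool_pos: [0.4059, 0.2914, 0.344]
tool_rot: [3.141, -0.006, -2.397]
contact_force: [0.2, -0.3, -2.2]
opening: 0.0588
time: 17.7
tool_pos: [0.4058, 0.2913, 0.3434]
tool_rot: [3.141, -0.007, -2.397]
contact_force: [0.2, -0.7, -2.5]
opening: 0.0588
time: 17.78
tool_pos: [0.4058, 0.2913, 0.343]
tool_rot: [3.141, -0.008, -2.397]
contact_force: [0.1, -0.0, -2.6]
opening: 0.0591
mm [  1.9   1.3 -72.2] deg [ 0.27 -0.36 -0.1 ]
```

Right ≈ 2.6 N, middle ≈ 2.2 N, left ≈ 6.2 N, so the left tin is clearly the heaviest. Lowering the right one.

```bash
python3 -m creep '[[[1.7,1.2,-5,0.2,-0.3,0],[0.3,0.1,-8,0,0,0],[0,0,-8,0,0,0],[0,0,-8,0,0,0],[0,0,0,0,0,0]]]'; python3 -c "
from h import *
delta([.4077,.2926,.2708])"
```

```text
time: 18.2
tool_pos: [0.4078, 0.2926, 0.3103]
tool_rot: [3.142, -0.002, -2.397]
contact_force: [-0.9, 0.0, -3.6]
opening: 0.0591
mm [ -0.1  -0.  -39.5] deg [ 0.07 -0.08 -0.1 ]
```

```bash
python3 -m creep '[[[0,0,-8,0,0,0],[0,0,-8,0,0,0],[0,0,-6,0,0,0],[0,0,0,0,0,0]]]'; python3 -m creep '[[[0,0,-5,0,0,0],[0,0,-3,0,0,0],[0,0,0,0,0,0]]]'; python3 -c "
from h import *
delta([.4077,.2926,.2708])"
```

```text
time: 18.53
tool_pos: [0.4077, 0.2925, 0.2851]
tool_rot: [3.141, -0.003, -2.397]
contact_force: [0.8, 0.7, -3.2]
opening: 0.0591
time: 18.78
tool_pos: [0.4078, 0.2926, 0.2761]
tool_rot: [3.141, -0.003, -2.397]
contact_force: [-0.4, 0.3, -2.6]
opening: 0.0586
mm [-0.1 -0.  -5.3] deg [ 0.1  -0.14 -0.1 ]
```

```bash
python3 -m creep '[[[0,0,-3,0,0,0],[0,0,-2,0,0,0]]]';python3 -m creep '[[[0,0,-2,0,0,0],[0,0,-2,0,0,0]]]';python3 -m creep '[[[0,0,-1,0,0,0],[0,0,-1,0,0,0]]]'
```

```text
time: 18.95
tool_pos: [0.408, 0.2927, 0.2712]
tool_rot: [3.142, -0.002, -2.397]
contact_force: [-0.6, -0.4, -2.7]
opening: 0.059
time: 19.12
tool_pos: [0.4081, 0.293, 0.2708]
tool_rot: [-3.141, 0.001, -2.397]
contact_force: [-8.1, -3.8, 22.5]
opening: 0.059
time: 19.28
tool_pos: [0.4081, 0.2932, 0.2707]
tool_rot: [-3.14, 0.003, -2.397]
contact_force: [-1.8, -0.9, 5.6]
opening: 0.0585
```

Seated. Releasing, rising, and returning to the left tin.

```bash
python3 -m creep '[[[0,0,0,0,0,0],[0,0,0,0,0,0],[0,0,0,0,0,0],[0,0,0,0,0,0],[0,0,0,0,0,0]]]' -1; python3 -m creep '[[[0,0,0,0,0,0],[0,0,0,0,0,0],[0,0,15,0,0,0],[0,0,30,0,0,0],[0,0,30,0,0,0]]]'; python3 -m creep '[[[0,0,10,0,0,0],[0,0,0,0,0,0],[0,0,0,0,0,0]]]'; python3 -c "
from h import *
delta([.5433,.418,.267])"
```

```text
time: 19.7
tool_pos: [0.4088, 0.2935, 0.2712]
tool_rot: [-3.139, 0.007, -2.397]
contact_force: [-0.1, -0.6, -0.1]
opening: 0.0876
time: 20.12
tool_pos: [0.4073, 0.2925, 0.3417]
tool_rot: [3.14, -0.008, -2.397]
contact_force: [1.4, 0.5, -0.8]
opening: 0.0917
time: 20.37
tool_pos: [0.4081, 0.293, 0.3577]
tool_rot: [-3.141, 0.002, -2.397]
contact_force: [1.1, 0.3, -0.0]
opening: 0.0917
mm [135.2 125.  -90.7] deg [-0.04  0.12 -0.1 ]
```

```bash
python3 -m creep '[[[22,20.5,0,0,0,0],[25,23,0,0,0,0],[25,23,0,0,0,0],[25,23,0,0,0,0],[20,18,0,0,0,0]]]'; python3 -m creep '[[[10,9,0,0,0,0],[0,0,0,0,0,0],[0,0,0,0,0,0],[0,0,0,0,0,0]]]'; python3 -c "
from h import *
delta([.5433,.418,.267])"
```

```text
time: 20.78
tool_pos: [0.5247, 0.4011, 0.3518]
tool_rot: [3.14, -0.01, -2.399]
contact_force: [-0.6, 0.4, -0.3]
opening: 0.0919
time: 21.12
tool_pos: [0.5373, 0.4127, 0.3422]
tool_rot: [3.138, -0.019, -2.398]
contact_force: [-0.6, 0.3, 0.0]
opening: 0.0919
mm [  6.    5.3 -75.2] deg [ 0.6  -0.95 -0.06]
```

```bash
python3 -m creep '[[[6,5,0,0.6,-0.9,0],[0,0,0,0,0,0],[0,0,0,0,0,0]]]'; python3 - <<'E'
from h import *
import cv2
a=viewer.read_camera("wrist");b=viewer.read_camera("top")
cv2.imwrite("pics/w2.png",np.hstack([cv2.resize(a,(480,300)),cv2.resize(b[140:290,220:380],(320,300))]))
delta([.5433,.418,.267])
E
```

```text
time: 21.37
tool_pos: [0.5423, 0.4167, 0.3414]
tool_rot: [3.141, -0.002, -2.398]
contact_force: [-0.3, -0.1, 0.5]
opening: 0.0915
mm [  0.9   1.3 -74.8] deg [ 0.02 -0.09 -0.03]
```

View pics/w2.png

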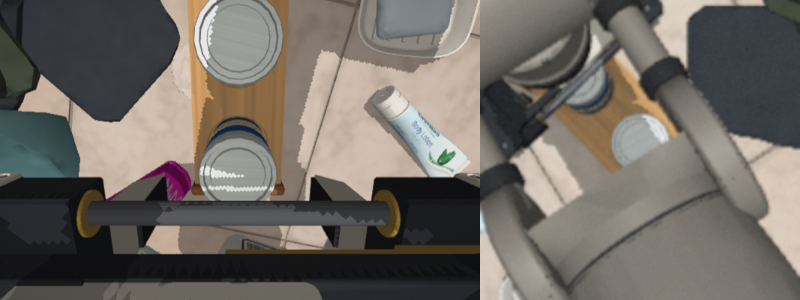

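The wrist view shows the left tin at (238,170) centred between the fingers and the middle tin upright at (238,40). In the top view, which the arm partly hides, the right tin is at (640,140) in its well. Descending.

```bash
python3 -m creep '[[[0.9,1.3,-5,0,0,0],[0,0,-20,0,0,0],[0,0,-20,0,0,0],[0,0,0,0,0,0]]]'; python3 -c "
from h import *
delta([.5433,.418,.267])"
```

```text
time: 21.8
tool_pos: [0.5431, 0.4177, 0.298]
tool_rot: [-3.141, 0.004, -2.399]
contact_force: [-0.1, 0.5, -0.9]
opening: 0.0916
mm [  0.2   0.3 -31. ] deg [-0.14  0.19 -0.01]
```

```bash
python3 -m creep '[[[0,0,-13,-0.1,0.2,0],[0,0,-13,0,0,0],[0,0,-3,0,0,0],[0,0,0,0,0,0],[0,0,0,0,0,0]]]'; python3 -c "
from h import *
delta([.5433,.418,.267])"; python3 -m creep '[[[0,0,0,0,0,0],[0,0,0,0,0,0],[0,0,0,0,0,0],[0,0,0,0,0,0],[0,0,0,0,0,0]]]' 1 40; python3 -m creep '[[[0,0,0,0,0,0],[0,0,0,0,0,0],[0,0,0,0,0,0],[0,0,0,0,0,0],[0,0,0,0,0,0]]]'; python3 -c "
from h import *
delta([.5433,.418,.267])"
```

```text
time: 22.22
tool_pos: [0.5433, 0.4179, 0.2688]
tool_rot: [3.141, 0.002, -2.399]
contact_force: [0.6, -0.1, -0.5]
opening: 0.092
mm [ 0.   0.1 -1.8] deg [-0.08  0.04 -0.01]
time: 22.63
tool_pos: [0.5438, 0.4183, 0.2722]
tool_rot: [-3.141, 0.007, -2.398]
contact_force: [0.8, -0.5, 0.2]
opening: 0.0635
time: 23.05
tool_pos: [0.544, 0.4182, 0.2724]
tool_rot: [-3.141, 0.007, -2.399]
contact_force: [0.2, 1.0, -0.2]
opening: 0.0589
mm [-0.7 -0.2 -5.4] deg [-0.25  0.32 -0.  ]
```

```bash
python3 -m creep '[[[0,0,8,0,0,0],[0,0,12,0,0,0],[0,0,12,0,0,0],[0,0,12,0,0,0],[0,0,12,0,0,0]]]';python3 -m creep '[[[0,0,15,0,0,0],[0,0,20,0,0,0],[0,0,20,0,0,0],[0,0,20,0,0,0],[0,0,20,0,0,0]]]'; python3 -c "
from h import *
delta([.5433,.418,.447])"
```

```text
time: 23.47
tool_pos: [0.5431, 0.4175, 0.3265]
tool_rot: [3.14, -0.004, -2.399]
contact_force: [0.2, 0.2, -5.2]
opening: 0.0593
time: 23.88
tool_pos: [0.541, 0.4166, 0.4271]
tool_rot: [3.138, -0.013, -2.398]
contact_force: [-0.5, 0.5, -5.9]
opening: 0.0591
mm [ 2.3  1.4 19.9] deg [ 0.35 -0.7  -0.02]
```

```bash
python3 -m creep '[[[1,0.7,15,0.3,-0.5,0],[0,0,8,0.1,-0.2,0],[0,0,2,0,0,0],[0,0,0,0,0,0],[0,0,0,0,0,0]]]'; python3 -m creep '[[[0,0,0,0,0,0],[0,0,0,0,0,0],[0,0,0,0,0,0]]]'; python3 -c "
from h import *
delta([.5433,.418,.447])"
```

```text
time: 24.3
tool_pos: [0.5401, 0.4166, 0.4618]
tool_rot: [-3.141, 0.008, -2.398]
contact_force: [-0.3, 0.0, -6.8]
opening: 0.0591
time: 24.55
tool_pos: [0.54, 0.4166, 0.4585]
tool_rot: [3.141, 0.001, -2.398]
contact_force: [-0.5, 0.5, -6.7]
opening: 0.0591
mm [  3.3   1.4 -11.5] deg [-0.09  0.03 -0.05]
```

```bash
python3 -m creep '[[[0,0,0,0,0,0],[0,0,0,0,0,0],[0,0,0,0,0,0],[0,0,0,0,0,0],[0,0,0,0,0,0]]]'; python3 - <<'E'
from h import *
import cv2
i=viewer.read_camera("scene");cv2.imwrite("pics/s1.png",i)
s=robot.observe();print(s["qvel"].round(3),s["tool_pos"],s["tool_rot"])
E
```

```text
time: 24.97
tool_pos: [0.5403, 0.4167, 0.4557]
tool_rot: [3.14, -0.003, -2.398]
contact_force: [0.1, -0.8, -6.7]
opening: 0.0589
[ 0.    -0.002 -0.001  0.002  0.002 -0.   ] [0.54027016 0.41667856 0.45577591] [ 3.13975347 -0.00322336 -2.3980628 ]
```

View pics/s1.png

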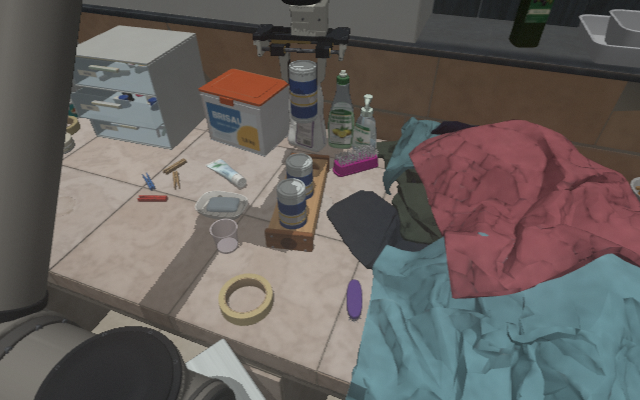

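The held tin is upright at (303,90), high above the rack. The middle (299,172) and right (292,203) tins stand in their wells, and the bystanders look untouched. Handing in.

```bash
python3 -c "
from cell import robot
robot.hand_in();s=robot.observe();print(s['time'],s['tool_pos'],s['opening'])"
```

```text
the job is handed in; nothing more can be done
the job is handed in; nothing more can be done
```

The heaviest tin, from the left-hand well, is held up and upright, and the job is handed in. The two lighter tins stand in their own wells.

| Well | Weight felt |
|---|---|
| Left | about 6.2 N |
| Middle | about 2.2 N |
| Right | about 2.6 N |

I lifted each tin clear of the rack in that order and lowered it to the height it had stood at, with the base pressing on the board. I then went back to the left tin and lifted it again.

**Last checks:**
- **Held tin:** its underside is about 19 cm above the counter by my calculation, tilt is under 0.3°, and the arm was still. The fingers were closed on it at 59 mm with 40 N set.
- **Rest of the scene:** the final scene picture shows the other two tins in their wells and the other items where they were. The job took about 25 s by the robot clock.

**What disagreed or fell short:**
- **Rack yaw:** I measured about -0.83 rad, outside the stated -0.7 to -0.3. Two cameras and the wrist view agreed on the measured value, so I used it.
- **Right tin:** I gripped it about 5 mm off centre along the row. It lifted and seated normally.
- **Left tin's weight:** the readings (6.2 N, then about 6.7 N in the last hold) are slightly above what the stated maximum of 0.61 kg would give. The margin over the others is far larger than that error.
- **After hand-in:** the robot returned no state, so nothing was checked after that point.

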